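# Open the guard and snap a filigree button shut

### The arm

A 6-joint arm with a two-finger parallel gripper is mounted at the origin on the work surface. World frame = base frame: x ahead of the robot, y to its left, z up, the work surface at z = 0. Lengths are in m, angles in degrees, forces in N, time in s.
With the tool pointing down it reaches from about 0.35 to 0.875 m from the base axis. Payload 4.2 kg.
Tool frame: the origin (TCP) lies at the very end of the fingers, on their centre line; the grasp point (between the pads) lies 19 mm behind it (r.grip_point_offset is the distance from the TCP to the grasp point, in m); z points along the fingers, y is the line along which they close (so a half turn about z gives the same grasp; the last joint's range is limited). The gripper opens to 87 mm and grips with 3 to 60 N. Pads are 19 mm wide; open, the fingers measure 117 mm over their backs; the gripper's body (75 mm by 190 mm) begins 51 mm behind the grasp point.
Start: joints at [84.374, 22.042, 0.453, 0, -68.411, -14.817], TCP at [0.218, 0.586, 0.223] pointing down, gripper open.
Joint ranges: [-179.83, 179.83], [-69.29, 118.12], [-61.27, 80.66], [-181.25, 117.63], [-171.15, -9.14], [-177.46, 177.46]. Speed limits (degrees/s): [159.86, 159.86, 180, 180, 180, 180].

### API

Orientations are given as a 3x3 rotation matrix whose columns are the frame's x, y, z axes.
In Python, from station import r, cams gives the robot as it stands. The module is installed in compiled form; this text tells all that it offers.
- The arm moves only by the shell command python3 -m handwheel 'ROWS'. ROWS is JSON, a list that holds one entry, the list of rows, each a list of 7 numbers: the turn, a rotation vector about the tool's x, y, z in units of 6 degrees (1.0 is 6 degrees), then the shift along the tool's x, y, z in m, then the finger opening in m, from 0 to 0.087. In form: [[[ax, ay, az, x, y, z, jaw], ...]]. A call has 1 to 12 rows; each row shifts and turns the commanded pose from where the row before left it, along the tool's axes as they then stand; what a row does not reach is not made up. A row lasts 1/10 s, in which the tool goes at most 50 mm and 8.59 degrees, less where a joint would pass 70% of its speed; a pose out of reach is approached as far as the arm can. A call with a gripper value outside its range is refused whole. The fingers move at their own pace and stop on an object; the grip force is fixed at half the most. Time passes only in rows, so rows that do not move let the fingers close. It gives the time, the measured TCP pose, the force, the opening and the grip force at its end, in the units of the state.
- r.sense(): the state, without advancing time (a new reading comes with each control period).
- cams.capture(name): name is "scene" or "top"; returns the picture (400x640x3 uint8, red, green, blue); there is no depth.
- cams.get_calibration(name): a dict with "camera_matrix" (3x3 intrinsics, pixels), "rvec" (rotation vector, rad) and "tvec" (3), from world to camera coordinates, as OpenCV has them. Camera axes: x right, y down, z forward; pixel columns grow to the right and rows downward; lengths in m; the calibration is good to about 2 mm. A picture is of the moment at which its call begins. get_calibration takes no time and is no camera call.
- r.finish_job(): hands the job in; it is judged then, once.
The state is a dict: "time_s": time; "joints": joint angles; "joint_velocities": joint speeds; "effort": joint torques, N m; "tcp_pos": TCP position; "ee_rot": TCP orientation; "wrist_force": force on the tool from outside, world axes, zero at the start; "moment": the same for the moment, N m; "gripper_width": opening from 0.0 (shut) to 1.0 (fully open); "gripper_force": force on a finger pad.
Only numpy, scipy, OpenCV 4.12 (cv2) and the standard library are available. Lean on these libraries where they do the work, as an engineer would, in place of code of your own. Each camera call takes 0.05 s, during which the arm holds its last target. There are 200 camera calls.

### The job

Swing the fixture's clear guard up and over, without flinging it, until it rests fully open by itself. Then set the pusher's foot squarely and centrally on the silver button cap, press it fully home with the pusher (never with the fingers), and stand the pusher upright on the cork mat, leaving the guard open. Leave the jar, tin, bottle, punch rack, dish, red bar, file and snips where they are.

Things in the scene. Friction and masses are not known exactly. Their poses are not given: they have to be found in the camera images.
- fixture: Closing fixture, fixed to the bench: aluminium base 150 (its x) x 110 (its y) x 14 mm; origin at the centre of its underside. Its front, -x, roughly faces the robot; at +x are two hinge posts, 39 mm high, and a plate 49 mm high. 5 mm to -x of the origin a steel nest 48 mm across, 26 mm high, holds a filigree button 32 mm across.
- guard (a joint): Angle (rad) of the clear flip-up guard with yellow side rails, 160 g. 0 = closed: leans to the fixture's -x, 35 degrees above level, over the button; the air in front of and below its red edge bar is free. Grows as the bar swings up and over to +x. Upright, its balance point, at 0.96; beyond, it falls open to its stop at 1.40 and rests there. Damped, no spring or catch; 1.5 N at the bar moves it.
- guard_hinge (a point): Middle of the guard's hinge line, which runs along the fixture's y, 30 mm above the bench and 55 mm to the fixture's +x from its origin.
- guard_lip (a point): Middle of the guard's red bar (10 mm diameter, 94 mm long, along the fixture's y), 125 mm from the hinge line; moves with the guard. When closed it is 102 mm above the bench.
- cap (a joint): How far (m) the button's silver cap is pressed down: about 0 = sitting proud, 0.005 = home (firm stop). It needs about 11 N all the way and stays where it is left.
- cap_top (a point): Centre of the cap's flat top (silver disc 32 mm across), 40 mm above the bench when at joint value 0 and 35 mm when home; z is the pressing axis, upward. Moves with the cap.
- pusher_center (a point): Pusher, standing upright on the bench: 86 mm tall, 180 to 290 g; white nylon foot 38 mm across from 0 to 20 mm, brass collar 28 mm across from 20 to 28 mm, round wooden handle 23 mm across from 28 to 86 mm. This point is on its axis, 43 mm above its flat pressing face; its z points up along the handle.
- pusher_foot (a point): Centre of the pusher's flat lower (pressing) face.
- mat_top (a point): Centre of the top of the round cork mat, 84 mm across, 4 mm thick, fixed flat on the bench.
- jar: Bystander, loose: green glass jar with a white screw lid, 60 across, 80 tall (mm). Origin at the centre of its underside.
- tin: Bystander, loose: round brass tin with a lid, 64 across, 46 tall (mm). Origin at the centre of its underside.
- bottle: Bystander, loose: amber glass bottle with a black cap, 48 across, 145 tall (mm). Origin at the centre of its underside.
- rack: Bystander, loose: round dark wooden block 62 across, 45 tall, with five thin punches standing in it up to 137 tall (mm). Origin at the centre of its underside.
- dish: Bystander, loose: white ceramic dish, 116 across, 20 tall (mm). Origin at the centre of its underside.
- rouge: Bystander, loose: red polishing bar 85 x 28 x 22 lying along its own x (mm). Origin at the centre of its underside.
- file: Bystander, loose: file lying along its own x, wooden handle to -x, about 170 long, 18 tall (mm). Origin on its underside, near its middle.
- snips: Bystander, loose: blue-handled snips lying along their own x, about 135 long, 10 tall (mm). Origin on its underside, near its middle.
Mind the look-alikes: they are no part of the job. What is shaped like the fixture but orange is not meant.

How it is judged:
By the outcome, as a careful person would: the job done as asked, in the order asked, and still so for the second after the job is handed in, with the robot touching nothing.
It also fails if it takes over 70 s, if anything falls off the work surface, if the arm or the gripper's body presses on something with over 40 N, if the wrist force passes 120 N, or if a joint passes its speed limit or range.

## Working session

There is one attempt and no reset: what is moved stays moved. The work goes in short steps, Python scripts to look and compute and a shell command to move; the robot and the scene stay as the last step left them, time stands still between calls to the robot, and variables do not carry over. Pictures are saved under pics/ and viewed, at most 10 in all, crops included, and the job is handed in when it is done.

```bash
mkdir -p pics; ls; cat > h.py <<'E'
import numpy as np, cv2
from station import r, cams
def P(n):
    c=cams.get_calibration(n); K=np.array(c["camera_matrix"],float); R=cv2.Rodrigues(np.array(c["rvec"],float))[0]; t=np.array(c["tvec"],float).ravel()
    return K,R,t
def ray(n,u,v,z):
    K,R,t=P(n); d=R.T@np.linalg.solve(K,[u,v,1.]); c=-R.T@t
    return c+d*(z-c[2])/d[2]
def proj(n,p):
    K,R,t=P(n); q=K@(R@np.asarray(p,float)+t); return q[:2]/q[2]
def snap(n,f):
    im=np.asarray(cams.capture(n)); cv2.imwrite(f,im[:,:,::-1]); return im
E
python3 - <<'E'
from h import *
for n in("scene","top"):
    snap(n,f"pics/{n}0.png"); K,R,t=P(n); print(n,K.round(1).tolist(),(-R.T@t).round(3),R[2].round(3))
s=r.sense(); print(s["tcp_pos"],np.round(s["ee_rot"],3).tolist(),s["gripper_width"],s["time_s"],r.grip_point_offset)
E
```

```text
pics
scene [[448.5, 0.0, 319.2], [0.0, 448.5, 198.9], [0.0, 0.0, 1.0]] [ 1.081 -0.341  0.984] [-0.496  0.302 -0.814]
top [[390.7, 0.0, 317.9], [0.0, 390.7, 198.0], [0.0, 0.0, 1.0]] [ 0.421 -0.024  1.086] [ 0.13   0.021 -0.991]
[0.2180884  0.58514256 0.22160195] [[0.937, -0.349, -0.001], [-0.349, -0.937, -0.002], [0.0, 0.002, -1.0]] 1.0029599192986374 0.1 0.0187
```

View pics/scene0.png

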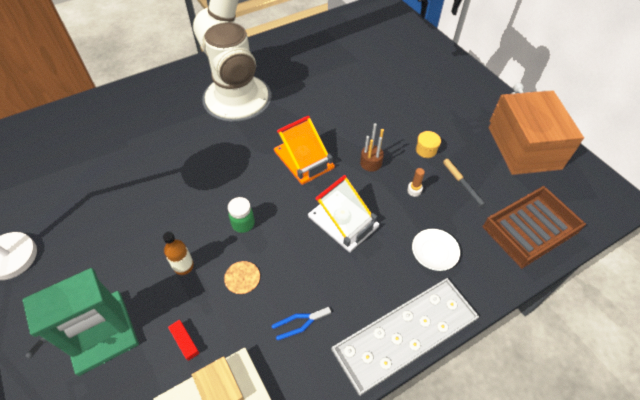

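View pics/top0.png

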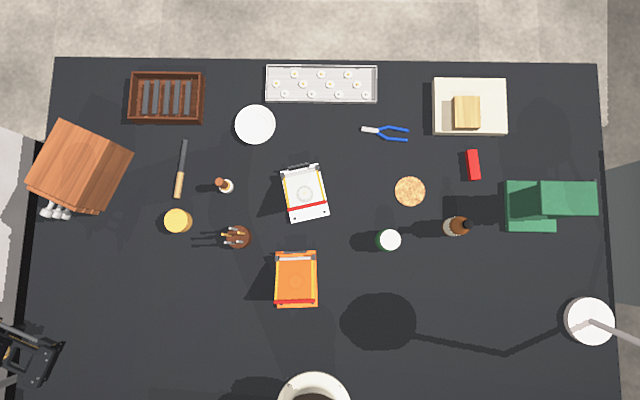

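The scene picture shows the aluminium fixture at (343,215) and its orange look-alike at (304,150). The pusher is at (416,183) and the mat at (242,277). In the top picture the fixture is at (305,193), the orange one at (296,280), the pusher at (224,186) and the mat at (410,191). The aluminium fixture is the one meant, because the orange one is excluded by its colour. Next I'll enlarge and measure.

```bash
python3 - <<'E'
from h import *
a=cv2.imread("pics/top0.png"); b=cv2.imread("pics/scene0.png")
def crop(i,u,v,w,h,s): return cv2.resize(i[v:v+h,u:u+w],None,fx=s,fy=s,interpolation=cv2.INTER_CUBIC)
A=crop(a,265,150,80,80,5);B=crop(b,300,165,80,90,5)[:400]
C=crop(a,200,165,40,40,5);D=crop(b,396,160,40,40,5)
cv2.imwrite("pics/crop0.png",np.hstack([A,B]))
cv2.imwrite("pics/crop1.png",np.hstack([C,D]))
def blobs(i,n,lo,hi,z,amin=15):
    m=cv2.inRange(cv2.cvtColor(i,cv2.COLOR_BGR2HSV),lo,hi)
    for c in cv2.findContours(m,0,2)[0]:
        if cv2.contourArea(c)>=amin:
            (u,v),wh,an=cv2.minAreaRect(c); M=cv2.moments(c); print(n,(round(M['m10']/M['m00'],1),round(M['m01']/M['m00'],1)),np.round(wh,1),round(an),ray(n,M['m10']/M['m00'],M['m01']/M['m00'],z).round(4), cv2.boxPoints(cv2.minAreaRect(c)).round(1).tolist())
print("red");
for n,i in(("top",a),("scene",b)): blobs(i,n,(0,200,120),(4,255,255),.102)
print("cork")
for n,i in(("top",a),("scene",b)): blobs(i,n,(8,70,150),(20,190,255),.004,200)
E
```

```text
red
scene (183.4, 339.8) [38.7 13.9] 60 [ 0.7021 -0.4187  0.102 ] [[167.8000030517578, 326.6000061035156], [179.8000030517578, 319.70001220703125], [199.0, 353.29998779296875], [187.0, 360.20001220703125]]
scene (330.3, 187.3) [ 2.8 36.4] 52 [0.5278 0.027  0.102 ] [[315.3999938964844, 197.3000030517578], [344.1000061035156, 174.8000030517578], [345.79998779296875, 177.0], [317.20001220703125, 199.5]]
scene (293.6, 123.7) [ 2.7 33.5] 63 [0.2908 0.0541 0.102 ] [[277.6000061035156, 130.1999969482422], [307.6000061035156, 115.19999694824219], [308.79998779296875, 117.5999984741211], [278.79998779296875, 132.60000610351562]]
cork
top (297.1, 279.5) [57.1 43.3] 88 [0.3381 0.0507 0.004 ] [[272.5, 251.10000610351562], [315.70001220703125, 249.6999969482422], [317.6000061035156, 306.79998779296875], [274.29998779296875, 308.20001220703125]]
top (409.6, 190.9) [30.4 29.5] 27 [ 0.5881 -0.2562  0.004 ] [[389.3999938964844, 197.1999969482422], [402.6000061035156, 170.8000030517578], [429.79998779296875, 184.39999389648438], [416.6000061035156, 210.8000030517578]]
top (113.2, 161.1) [10.3 49.6] 27
[... 639 characters left out ...]
, 222.5], [575.2000122070312, 229.1999969482422], [528.7999877929688, 260.20001220703125]]
scene (535.7, 129.4) [80.  91.7] 84 [0.5933 0.7207 0.004 ] [[486.70001220703125, 95.4000015258789], [578.0, 86.30000305175781], [586.0, 165.89999389648438], [494.70001220703125, 175.0]]
scene (286.1, 19.8) [ 7.6 86.3] 72 [-0.2876  0.3351  0.004 ] [[244.5, 29.5], [326.3999938964844, 2.200000047683716], [328.79998779296875, 9.399999618530273], [246.89999389648438, 36.70000076293945]]
scene (253.1, 6.1) [12.4 54.8] 73 [-0.4312  0.2677  0.004 ] [[232.1999969482422, 4.800000190734863], [284.6000061035156, -11.199999809265137], [288.20001220703125, 0.699999988079071], [235.8000030517578, 16.700000762939453]]
```

View pics/crop0.png

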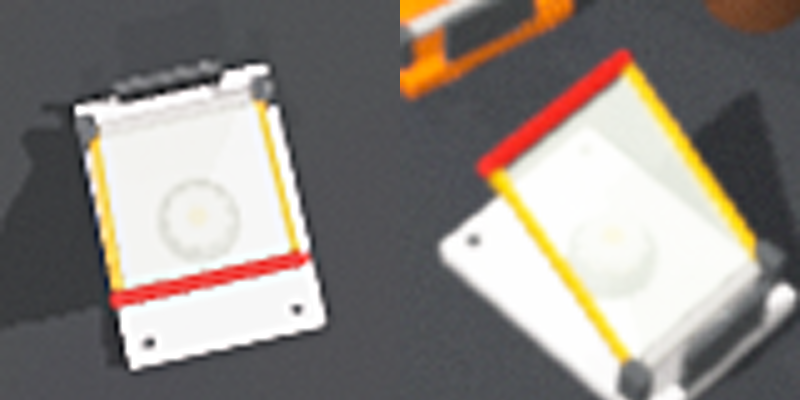

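View pics/crop1.png

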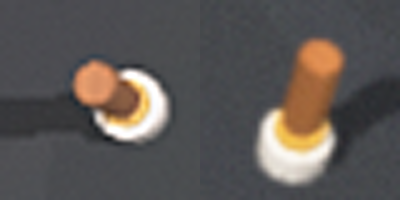

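The crops show the fixture's base corners and red bar clearly in both views, and the pusher is a wooden handle on a white foot. Only one object fits the pusher's description. Now the poses.

```bash
python3 - <<'E'
from h import *
def c(n,x,y,u0,v0,z): return ray(n,(x+.5)/5-.5+u0,(y+.5)/5-.5+v0,z)
T=lambda x,y,z:c("top",x,y,265,150,z); S=lambda x,y,z:c("scene",x-400,y,300,165,z)
k=[T(131,369,.014),T(327,326,.014),T(268,65,.014),T(75,103,.014)]
for p in k: print("corner",p.round(4))
print("centre",np.mean(k,0).round(4))
near=(k[0]+k[1])/2; far=(k[2]+k[3])/2
print("axis yaw",np.degrees(np.arctan2(*(far-near)[[1,0]])),np.linalg.norm(far-near),"left edge",np.degrees(np.arctan2(*(k[3]-k[0])[[1,0]])),"right",np.degrees(np.arctan2(*(k[2]-k[1])[[1,0]])))
a=T(114,299,.103);b=T(310,259,.103);print("bar top",((a+b)/2).round(4),np.degrees(np.arctan2(*(a-b)[[1,0]]))-90,np.linalg.norm(a-b))
a=S(483,170,.103);b=S(629,57,.103);print("bar scene",((a+b)/2).round(4),np.degrees(np.arctan2(*(b-a)[[1,0]])),np.linalg.norm(a-b))
print("nest top",T(199,219,.034)) ; print("nest scene",S(612,250,.034))
k=S(440,250,.014);print("scene left-near corner",k.round(4))
for n,i,lo,hi,box in(("top","pics/top0.png",0,0,(265,150,345,230)),):
  pass
print("pusher top",c("top",97,84,200,165,.086),c("scene",122,58,396,160,.086))
print("pusher foot rim z.02", c("top",131,104,200,165,.016),c("scene",96,144,396,160,.012))
# other objects
for nm,n,u,v,z in(("tin","top",178,221,.046),("rackbase","top",236,237,.045),("jar","top",390,240,.08),("dish","top",255,124,.015),("file","top",179,185,.01),("file","top",187,142,.01),("snips","top",362,129,.005),("bottle","top",460,226,.145)): print(nm,ray(n,u,v,z).round(3))
E
```

```text
corner [0.4897 0.0719 0.014 ]
corner [ 0.5157 -0.0354  0.014 ]
corner [6.617e-01 3.000e-04 1.400e-02]
corner [0.638  0.1079 0.014 ]
centre [0.5763 0.0362 0.014 ]
axis yaw 13.70854568586979 0.15146722193964524 left edge 13.671877056052397 right 13.74576744612515
bar top [0.5305 0.0242 0.103 ] 12.766069282564501 0.101375637172678
bar scene [0.5287 0.0286 0.103 ] 103.18582795163789 0.10102361878999427
nest top [0.57091696 0.03554041 0.034     ]
nest scene [0.57391942 0.03580213 0.034     ]
scene left-near corner [ 0.5182 -0.0332  0.014 ]
pusher top [0.59075245 0.25650246 0.086     ] [0.59002118 0.26054866 0.086     ]
pusher foot rim z.02 [0.59170508 0.25643389 0.016     ] [0.59000826 0.26060508 0.012     ]
tin [0.488 0.372 0.046]
rackbase [0.448 0.214 0.045]
jar [ 0.448 -0.189  0.08 ]
dish [0.77  0.183 0.015]
file [0.591 0.39  0.01 ]
file [0.716 0.376 0.01 ]
snips [ 0.764 -0.122  0.005]
bottle [ 0.484 -0.345  0.145]
```

```bash
cat >> h.py <<'E'
F=np.array([.577,.037,0.]); YAW=np.radians(13.6)
def fx(x,y,z): return F+np.array([x*np.cos(YAW)-y*np.sin(YAW),x*np.sin(YAW)+y*np.cos(YAW),z])
def Rt(tilt,yaw=YAW):  # tool down, x along fixture x, tip tilted to +x
    from scipy.spatial.transform import Rotation as Q
    return Q.from_euler('z',yaw).as_matrix()@np.diag([1,-1,-1.])@Q.from_euler('y',tilt).as_matrix()
def need(p,Rd=None):
    """turn (units of 6deg, tool axes) first, then the shift in the turned tool frame"""
    s=r.sense(); R=np.array(s["ee_rot"]); Rd=R if Rd is None else Rd
    print("t",s["time_s"],"tcp",np.round(s["tcp_pos"],4),"f",np.round(s["wrist_force"],1),"jaw",round(s["gripper_width"],3),"gf",s["gripper_force"],"j",np.round(s["joints"],0))
    print("turn",(np.degrees(cv2.Rodrigues(R.T@Rd)[0].ravel())/6).round(3),"then shift",(Rd.T@(np.array(p)-s["tcp_pos"])).round(4))
E
python3 -c "
from h import *
import math
need(fx(-.12,0,.2),Rt(0))"
python3 -m handwheel '[[[0,0,-1.13,0,0,0,0],[0,0,-1.13,0,0,0,0],[0,0,-1.13,0,0,0,0],[0,0,-1.13,0,0,0,0],[0,0,-1.13,0,0,0,0]]]'
python3 -c "
from h import *
need(fx(-.12,0,.2),Rt(0))"
```

```text
t 0.1 tcp [0.2181 0.5851 0.2216] f [-0.2  0.5 -0.4] jaw 1.003 gf 0.0 j [ 84.  22.   0.  -0. -68. -15.]
turn [ 1.800e-02  5.000e-03 -5.675e+00] then shift [0.1    0.6172 0.0216]
time_s: 0.6
tcp_pos: [0.2181, 0.5853, 0.2219]
ee_rot: [[0.971, 0.237, -0.0], [0.237, -0.971, -0.001], [-0.001, 0.001, -1.0]]
wrist_force: [0.6, -0.4, -0.4]
gripper_width: 0.633
gripper_force: 0.0
t 0.6 tcp [0.2181 0.5853 0.2219] f [ 0.6 -0.4 -0.4] jaw 0.633 gf 0.0 j [ 84.  22.   0.  -0. -68.  19.]
turn [0.011 0.007 0.022] then shift [0.0999 0.6173 0.0219]
```

```bash
python3 -m handwheel '[[[0,0,0,0.008,0.045,0,0],[0,0,0,0.008,0.045,0,0],[0,0,0,0.008,0.045,0,0],[0,0,0,0.008,0.045,0,0],[0,0,0,0.008,0.045,0,0],[0,0,0,0.008,0.045,0,0],[0,0,0,0.008,0.045,0,0],[0,0,0,0.008,0.045,0,0],[0,0,0,0.008,0.045,0,0],[0,0,0,0.008,0.045,0,0],[0,0,0,0.008,0.045,0,0],[0,0,0,0,0.045,0,0]]]' >/dev/null
python3 -m handwheel '[[[0,0,0,0.006,0.035,0,0],[0,0,0,0.004,0.035,0,0],[0,1,0,0,0,0,0],[0,1,0,0,0,0,0],[0,1,0,0,0,0,0],[0,1,0,0,0,0,0],[0,1,0,0,0,0,0],[0,0,0,0,0,0,0]]]'
python3 -c "
from h import *
need(fx(-.09,0,.068),Rt(np.radians(30)))
need(fx(-.0650,0,.068),Rt(np.radians(30)))"
```

```text
time_s: 2.6
tcp_pos: [0.4494, 0.0122, 0.2177]
ee_rot: [[0.847, 0.232, 0.479], [0.203, -0.973, 0.113], [0.492, 0.002, -0.871]]
wrist_force: [-1.5, -1.2, -0.9]
gripper_width: 0.006
gripper_force: 0.0
t 2.6 tcp [0.4494 0.0122 0.2177] f [-1.5 -1.2 -0.9] jaw 0.006 gf 0.0 j [ 26.  -9. -49.  17. -22.  64.]
turn [ 0.029  0.09  -0.018] then shift [-0.0403  0.0059  0.1495]
t 2.6 tcp [0.4494 0.0122 0.2177] f [-1.5 -1.2 -0.9] jaw 0.006 gf 0.0 j [ 26.  -9. -49.  17. -22.  64.]
turn [ 0.029  0.09  -0.018] then shift [-0.0187  0.0059  0.162 ]
```

```bash

python3 -m handwheel '[[[0,0.09,0,-0.02,0.003,0,0],[0,0,0,-0.02,0.003,0,0],[0,0,0,0,0,0.03,0],[0,0,0,0,0,0.03,0],[0,0,0,0,0,0.03,0],[0,0,0,0,0,0.03,0],[0,0,0,0,0,0.03,0],[0,0,0,0,0,0,0]]]'
python3 -c "
from h import *
need(fx(-.0650,0,.070),Rt(np.radians(30)))
snap('top','pics/top1.png'); im=snap('scene','pics/scene1.png')
cv2.imwrite('pics/v1.png',cv2.resize(im[100:280,240:460,::-1],None,fx=3,fy=3,interpolation=2))"
```

```text
time_s: 3.4
tcp_pos: [0.4378, 0.0265, 0.1466]
ee_rot: [[0.877, 0.221, 0.428], [0.209, -0.975, 0.074], [0.433, 0.025, -0.901]]
wrist_force: [0.0, -0.3, -0.0]
gripper_width: 0.001
gripper_force: 0.0
t 3.4 tcp [0.4378 0.0265 0.1466] f [ 0.  -0.3 -0. ] jaw 0.001 gf 0.0 j [ 24.  -3. -61.  41.  -9.  40.]
turn [ 0.274  0.722 -0.016] then shift [0.0247 0.0225 0.1027]
```

View pics/v1.png

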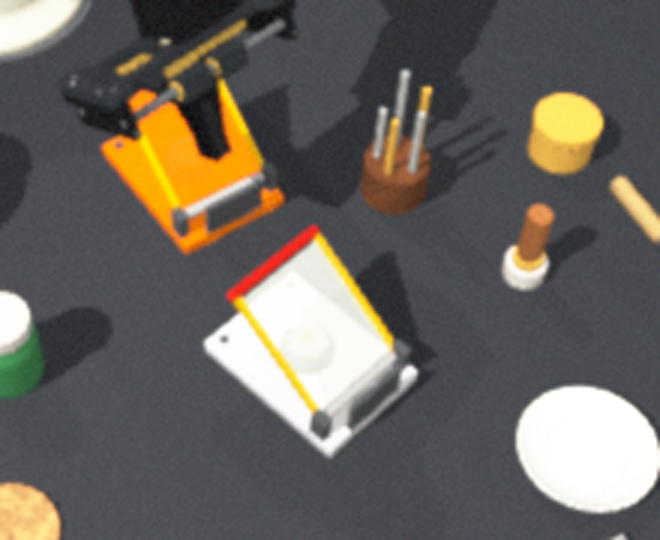

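The picture shows the fingers at about (210,140), well short of the guard's bar at (275,262). The arm is at joint limits because of the 30° tilt, so I'll use a 12–15° tilt instead.

```bash

python3 -m handwheel '[[[0.13,-0.9,0,0,0,0,0],[0.13,-0.9,0,0,0,0,0],[0,0,0,0,0,0,0]]]' >/dev/null
python3 -c "
from h import *
need(fx(-.11,0,.076),Rt(np.radians(15)))
need(fx(-.071,0,.076),Rt(np.radians(15)))"
```

```text
t 3.8 tcp [0.4479 0.0169 0.1531] f [1.2 0.8 1. ] jaw 0.006 gf 0.0 j [ 27.  -1. -48.  16. -24.  62.]
turn [ 0.319 -0.772 -0.157] then shift [-0.0005  0.0109  0.0797]
t 3.8 tcp [0.4479 0.0169 0.1531] f [1.2 0.8 1. ] jaw 0.006 gf 0.0 j [ 27.  -1. -48.  16. -24.  62.]
turn [ 0.319 -0.772 -0.157] then shift [0.0372 0.0109 0.0898]
```

```bash

python3 -m handwheel '[[[0.32,-0.77,-0.16,0,0,0,0],[0,0,0,0,0.005,0.02,0],[0,0,0,0,0.005,0.02,0],[0,0,0,0,0,0.02,0],[0,0,0,0,0,0.02,0],[0,0,0,0,0,0,0]]]' >/dev/null
python3 -c "
from h import *
need(fx(-.09,0,.076),Rt(np.radians(15)))
need(fx(-.071,0,.076),Rt(np.radians(15)))"
```

```text
t 4.4 tcp [0.4646 0.0078 0.0711] f [-0.4  0.2  0.6] jaw 0.005 gf 0.0 j [ 23.  12. -46.   8. -18.  74.]
turn [0.051 0.106 0.03 ] then shift [ 0.0265 -0.0019  0.0021]
t 4.4 tcp [0.4646 0.0078 0.0711] f [-0.4  0.2  0.6] jaw 0.005 gf 0.0 j [ 23.  12. -46.   8. -18.  74.]
turn [0.051 0.106 0.03 ] then shift [ 0.0449 -0.0019  0.007 ]
```

```bash

python3 -m handwheel '[[[0.05,0.1,0,0.015,-0.001,0.002,0],[0,0,0,0.015,-0.001,0.002,0],[0,0,0,0.012,0,0.002,0],[0,0,0,0,0,0,0]]]' >/dev/null
python3 -c "
from h import *
R=Rt(np.radians(15)); R0=R
need(fx(-.0565,0,.0796),R)
def T(th): 
    e=np.radians(35)+th; return fx(.055-.125*np.cos(e)-.0091,0,.03+.125*np.sin(e)-.0221)
ths=np.arange(0,1.21,.1)
for a,b in zip(ths,ths[1:]): print(round(b,2),T(b).round(3),(R.T@(T(b)-T(a))).round(4))
need(T(.05),R)"
```

```text
t 4.8 tcp [0.5088 0.0215 0.0801] f [-0.8  0.3 -0.4] jaw 0.002 gf 0.0 j [ 22.  14. -40.   6. -20.  76.]
turn [-0.014 -0.083  0.033] then shift [0.0129 0.001  0.004 ]
0.1 [0.53  0.026 0.089] [ 0.01    0.     -0.0075]
0.2 [0.538 0.028 0.099] [ 0.0107  0.     -0.0065]
0.3 [0.547 0.03  0.107] [ 0.0113 -0.     -0.0054]
0.4 [0.557 0.032 0.114] [ 0.0117  0.     -0.0043]
0.5 [0.568 0.035 0.12 ] [ 0.0121 -0.     -0.0031]
0.6 [0.579 0.037 0.125] [ 0.0124  0.     -0.0018]
0.7 [0.59  0.04  0.129] [ 0.0125  0.     -0.0006]
0.8 [0.602 0.043 0.131] [ 0.0125 -0.      0.0006]
0.9 [0.614 0.046 0.133] [0.0124 0.     0.0019]
1.0 [0.626 0.049 0.133] [ 0.0121 -0.      0.0031]
1.1 [0.639 0.052 0.132] [0.0117 0.     0.0043]
1.2 [0.651 0.055 0.129] [0.0112 0.     0.0055]
t 4.8 tcp [0.5088 0.0215 0.0801] f [-0.8  0.3 -0.4] jaw 0.002 gf 0.0 j [ 22.  14. -40.   6. -20.  76.]
turn [-0.014 -0.083  0.033] then shift [0.0178 0.001  0.0001]
```

```bash

python3 -m handwheel '[[[0,0,0,0.0065,0,0.001,0],[0,0,0,0.006,0,0,0],[0,0,0,0.005,0,-0.003,0],[0,0,0,0.005,0,-0.004,0],[0,0,0,0.0055,0,-0.0035,0],[0,0,0,0.0055,0,-0.003,0],[0,0,0,0.0055,0,-0.003,0],[0,0,0,0.0055,0,-0.0025,0]]]'
python3 -c "
from h import *
snap('top','pics/top2.png'); im=snap('scene','pics/scene2.png')
cv2.imwrite('pics/v2.png',cv2.resize(im[130:280,270:420,::-1],None,fx=4,fy=4,interpolation=2))"
```

```text
time_s: 5.6
tcp_pos: [0.5449, 0.0305, 0.1082]
ee_rot: [[0.937, 0.238, 0.256], [0.229, -0.971, 0.064], [0.264, -0.001, -0.964]]
wrist_force: [-1.0, -0.2, -0.4]
gripper_width: 0.005
gripper_force: 0.5
```

View pics/v2.png

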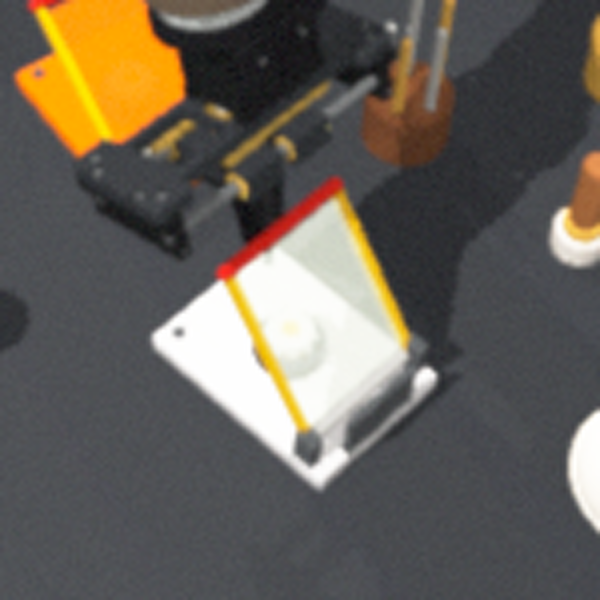

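The guard is rising on the fingers, with the bar from (225,272) to (340,185) in the crop and the gripper body clear of the rack. Continuing along the arc.

```bash

python3 -m handwheel '[[[0,0,0,0.0058,0,-0.002,0],[0,0,0,0.0058,0,-0.002,0],[0,0,0,0.006,0,-0.0015,0],[0,0,0,0.006,0,-0.0015,0],[0,0,0,0.0062,0,-0.001,0],[0,0,0,0.0062,0,-0.001,0],[0,0,0,0.0062,0,-0.0005,0],[0,0,0,0.0062,0,0,0],[0,0,0,0.0062,0,0,0],[0,0,0,0.0062,0,0.0005,0]]]'
python3 -m handwheel '[[[0,0,0,0.005,0,0.0005,0],[0,0,0,0.004,0,0.0005,0],[0,0,0,0.004,0,0.001,0],[0,0,0,0.003,0,0.001,0],[0,0,0,0.003,0,0.001,0],[0,0,0,0.003,0,0.001,0],[0,0,0,0.003,0,0.001,0],[0,0,0,0.003,0,0.001,0],[0,0,0,0.003,0,0.001,0],[0,0,0,0.003,0,0.001,0]]]'
python3 -c "
from h import *
snap('top','pics/top3.png'); im=snap('scene','pics/scene3.png')
cv2.imwrite('pics/v3.png',cv2.resize(im[130:280,290:440,::-1],None,fx=4,fy=4,interpolation=2))"
```

```text
time_s: 6.7
tcp_pos: [0.5994, 0.0438, 0.1324]
ee_rot: [[0.937, 0.238, 0.256], [0.229, -0.971, 0.064], [0.264, -0.001, -0.965]]
wrist_force: [0.1, 0.1, 0.6]
gripper_width: 0.005
gripper_force: 0.1
time_s: 7.7
tcp_pos: [0.6332, 0.0521, 0.1325]
ee_rot: [[0.937, 0.238, 0.255], [0.229, -0.971, 0.064], [0.263, -0.001, -0.965]]
wrist_force: [-0.4, -0.8, -0.3]
gripper_width: 0.004
gripper_force: 0.0
```

View pics/v3.png

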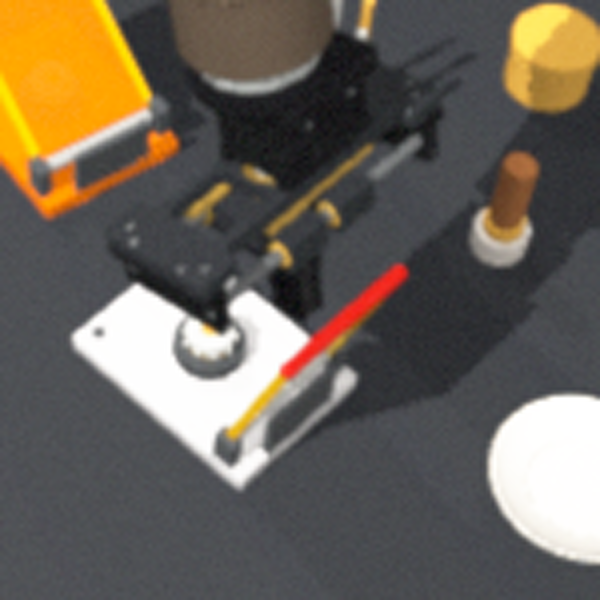

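The guard has fallen over to its open side: the bar runs (285,372)–(405,270) past the hinge, clear of the fingers, and the cap is visible. I'll back off upright and measure the bar, cap and pusher.

```bash

python3 -m handwheel '[[[0,0,0,-0.01,0,-0.02,0.065],[0,0,0,-0.01,0,-0.03,0.065],[0,-1.27,0,0,0,-0.03,0.065],[0,-1.27,0,0,0,-0.03,0.065],[0,0,0,0,0.0,0,0.065]]]' > /dev/null
python3 -c "
from h import *
a=snap('top','pics/top4.png'); b=snap('scene','pics/scene4.png')
for n,i in(('top',a),('scene',b)):
    m=cv2.inRange(cv2.cvtColor(i,cv2.COLOR_RGB2HSV),(0,180,100),(5,255,255))
    for c in cv2.findContours(m,0,2)[0]:
        if cv2.contourArea(c)>12:
            q=cv2.minAreaRect(c); print(n,np.round(q[0],1),ray(n,*q[0],.147).round(3))
print('expected open bar',fx(.108,0,.143), proj('top',fx(.108,0,.146)),proj('scene',fx(.108,0,.146)))
need([.5905,.2585,.2],Rt(0))
A=cv2.resize(b[160:260,290:390,::-1],None,fx=4,fy=4,interpolation=2);B=cv2.resize(a[140:240,260:360,::-1],None,fx=4,fy=4,interpolation=2)
cv2.imwrite('pics/v4.png',np.hstack([B,A]))"
```

```text
top [279.5 301.5] [0.297 0.081 0.147]
top [303.  300.5] [0.301 0.026 0.147]
top [467.8 161.5] [ 0.641 -0.367  0.147]
scene [183.3 339.6] [ 0.721 -0.415  0.147]
scene [381.1 216.1] [0.682 0.064 0.147]
scene [293.2 123.9] [0.331 0.033 0.147]
expected open bar [0.68197179 0.06239535 0.143     ] [292.40299195 142.4010122 ] [380.42020549 216.73764901]
t 8.4 tcp [0.5917 0.0418 0.2271] f [-0.1 -0.5 -0.8] jaw 0.465 gf 0.0 j [ 20.  18.  -5.   0. -65.  84.]
turn [-0.012 -0.293  0.017] then shift [ 0.0498 -0.211   0.0271]
```

View pics/v4.png

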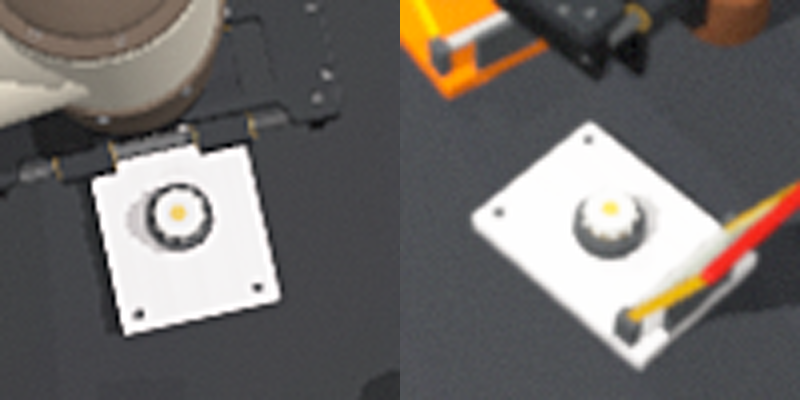

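Both views show the guard resting open: the measured bar is at (0.682,0.064) against the expected (0.682,0.062). The cap's yellow centre is at crop (179,213) in the top half and (210,208) in the scene half. Next I compute the cap position and move over the pusher.

```bash

python3 -m handwheel '[[[0,-0.29,0,0.008,-0.035,0,0.065],[0,0,0,0.008,-0.035,0,0.065],[0,0,0,0.008,-0.035,0,0.065],[0,0,0,0.008,-0.035,0,0.065],[0,0,0,0.008,-0.035,0,0.065],[0,0,0,0.008,-0.035,0,0.065],[0,0,0,0,0,0.03,0.065],[0,0,0,0,0,0,0.065]]]' > /dev/null
python3 -c "
from h import *
a=cv2.imread('pics/top4.png');b=cv2.imread('pics/scene4.png')
for n,i,bx in(('top',a,(280,170,330,215)),('scene',b,(325,195,360,230))):
    u0,v0,u1,v1=bx; k=i[v0:v1,u0:u1].astype(float)
    w=np.clip(k.min(2)*0+k[:,:,1]-k[:,:,0]-25,0,None); 
    v,u=np.mgrid[v0:v1,u0:u1]; c=(w*u).sum()/w.sum(),(w*v).sum()/w.sum(); print(n,np.round(c,2),int((w>0).sum()),ray(n,*c,.04).round(4))
a=cv2.imread('pics/top0.png');b=cv2.imread('pics/scene0.png')
for n,i,bx in(('top',a,(205,172,240,200)),('scene',b,(402,163,430,200))):
    u0,v0,u1,v1=bx; k=cv2.cvtColor(i[v0:v1,u0:u1],cv2.COLOR_BGR2HSV)
    m=cv2.inRange(k,(0,0,120),(180,60,255)); M=cv2.moments(m,True);c=(M['m10']/M['m00']+u0,M['m01']/M['m00']+v0)
    print('foot',n,np.round(c,1),M['m00'])
    cs=max(cv2.findContours(m,0,2)[0],key=cv2.contourArea); e=cv2.minAreaRect(cs);print(np.add(e[0],(u0,v0)),e[1]); h=cv2.minEnclosingCircle(cs);print('circ',np.add(h[0],(u0,v0)),ray(n,*np.add(h[0],(u0,v0)),.012 if n=='top' else .01).round(4))
need([.5905,.2585,.041],Rt(0))"
```

```text
top [304.27 191.62] 23 [0.5749 0.0357 0.04  ]
scene [342.15 211.62] 17 [0.5697 0.0386 0.04  ]
foot top [227.8 186.6] 84.0
[226.8483181 186.3426981] (12.61397647857666, 14.097972869873047)
circ [225.86842155 186.1315794 ] [0.5903 0.2572 0.012 ]
foot scene [413.4 190.8] 115.0
[413.84999943 189.95000076] (14.862703323364258, 12.649110794067383)
circ [414.16666698 188.33333397] [0.5879 0.2605 0.01  ]
t 9.2 tcp [0.5842 0.2561 0.1916] f [-0.1 -1.1 -0.9] jaw 0.746 gf 0.0 j [ 38.  25.   0.  -0. -66.  66.]
turn [0.019 0.118 0.027] then shift [ 0.0066 -0.0008  0.1506]
```

```bash

python3 -m handwheel '[[[0,0.12,0,0.006,-0.001,0.02,0.065],[0,0,0,0,0,0.03,0.065],[0,0,0,0,0,0.03,0.065],[0,0,0,0,0,0.03,0.065],[0,0,0,0,0,0.02,0.065],[0,0,0,0,0,0.02,0.065],[0,0,0,0,0,0,0.065]]]' > /dev/null
python3 -c "
from h import *
need([.5905,.2585,.041],Rt(0))
a=snap('top','pics/top5.png'); b=snap('scene','pics/scene5.png')
A=cv2.resize(b[130:230,370:470,::-1],None,fx=4,fy=4,interpolation=2);B=cv2.resize(a[140:240,180:280,::-1],None,fx=4,fy=4,interpolation=2)
cv2.imwrite('pics/v5.png',np.hstack([B,A]))"
```

```text
t 9.9 tcp [0.5928 0.2572 0.0444] f [-0.2  0.1 -0.1] jaw 0.746 gf 0.0 j [ 38.  33.  -9.   0. -48.  66.]
turn [ 0.019 -0.041  0.005] then shift [-0.0019 -0.0018  0.0034]
```

View pics/v5.png

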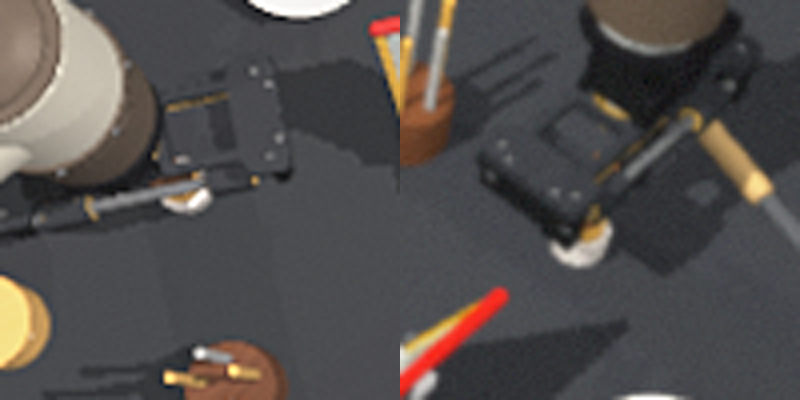

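The pusher's foot shows between the fingers at (188,200) in the top half and (580,245) in the scene half, and nothing was touched. Closing, then a small lift.

```bash

python3 -m handwheel '[[[0,-0.04,0,-0.002,-0.001,0.003,0.065],[0,0,0,0,0,0,0.04],[0,0,0,0,0,0,0.02],[0,0,0,0,0,0,0.0],[0,0,0,0,0,0,0.0],[0,0,0,0,0,0,0.0],[0,0,0,0,0,0,0.0],[0,0,0,0,0,0,0.0],[0,0,0,0,0,0,0.0]]]'
python3 -c "
from h import *
need([.5905,.2585,.041],Rt(0))"
python3 -m handwheel '[[[0,0,0,0,0,-0.01,0],[0,0,0,0,0,-0.02,0],[0,0,0,0,0,-0.025,0],[0,0,0,0,0,-0.025,0],[0,0,0,0,0,0,0]]]'
```

```text
time_s: 10.9
tcp_pos: [0.5929, 0.2603, 0.0444]
ee_rot: [[0.971, 0.237, 0.007], [0.237, -0.971, 0.002], [0.007, -0.001, -1.0]]
wrist_force: [-0.2, 0.1, 0.9]
gripper_width: 0.255
gripper_force: 30.0
t 10.9 tcp [0.5929 0.2603 0.0444] f [-0.2  0.1  0.9] jaw 0.255 gf 29.997172239236534 j [ 38.  33.  -9.   0. -48.  66.]
turn [-0.006 -0.069  0.021] then shift [-0.0028  0.0011  0.0034]
time_s: 11.4
tcp_pos: [0.5945, 0.2612, 0.1289]
ee_rot: [[0.971, 0.238, 0.014], [0.238, -0.971, 0.007], [0.015, -0.003, -1.0]]
wrist_force: [0.9, 0.8, -1.2]
gripper_width: 0.254
gripper_force: 30.0
```

```bash

python3 -c "
from h import *
need([.574,.0375,.129],Rt(0))"

```

```text
t 11.4 tcp [0.5945 0.2612 0.1289] f [ 0.9  0.8 -1.2] jaw 0.254 gf 29.996410701423883 j [ 38.  28.  -4.   0. -57.  66.]
turn [-0.029 -0.145  0.027] then shift [-7.250e-02  2.127e-01 -1.000e-04]
```

```bash

python3 -m handwheel '[[[0,-0.07,0,-0.009,0.027,0,0],[0,0,0,-0.009,0.027,0,0],[0,0,0,-0.009,0.027,0,0],[0,0,0,-0.009,0.027,0,0],[0,0,0,-0.009,0.027,0,0],[0,0,0,-0.009,0.027,0,0],[0,0,0,-0.009,0.027,0,0],[0,0,0,-0.0095,0.0237,0,0],[0,0,0,0,0,0,0],[0,0,0,0,0,0,0]]]' >/dev/null
python3 -c "
from h import *
need([.574,.0375,.129],Rt(0))
s=r.sense(); z=s['tcp_pos'][2]-.0444; print('foot z',z)
a=snap('top','pics/top6.png'); b=snap('scene','pics/scene6.png')
for n,i in (('top',a),('scene',b)):
    p=np.array(s['tcp_pos']); p[2]=z; print(n,'proj foot',proj(n,p).round(1),'rim',proj(n,p+[0,0,.02]).round(1),'cap',proj(n,[.5723,.0372,.04]).round(1))
A=cv2.resize(b[170:240,300:370,::-1],None,fx=5,fy=5,interpolation=2);B=cv2.resize(a[150:220,270:340,::-1],None,fx=5,fy=5,interpolation=2)
cv2.imwrite('pics/v6.png',np.hstack([B,A]))"
```

```text
t 12.4 tcp [0.5716 0.0356 0.1233] f [ 0.1 -0.4 -3. ] jaw 0.256 gf 29.996506408788264 j [ 20.  22. -15.  -0. -53.  84.]
turn [-0.008  0.018  0.006] then shift [ 0.0027 -0.0013 -0.0057]
foot z 0.07886889537404387
top proj foot [303.5 190.7] rim [303.1 189.5] cap [303.7 192.6]
scene proj foot [342.3 203.9] rim [342.7 199.2] cap [342.2 212.6]
```

View pics/v6.png

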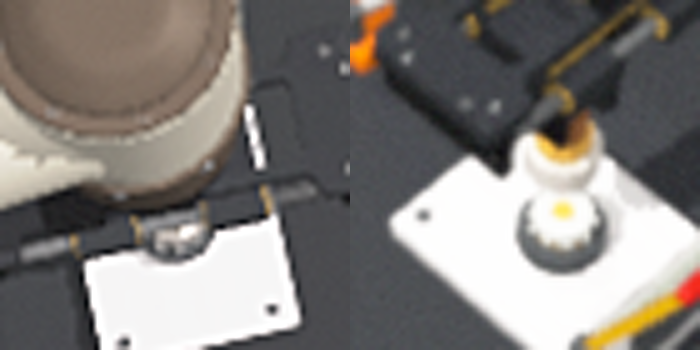

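In the scene half the foot, at (557,165), hovers over the cap, at (563,210). It sits about 3 mm off to the camera's left, and the top view is mostly hidden by the arm. I'll correct that and go closer, where parallax vanishes.

```bash

python3 -m handwheel '[[[0,0,0,0.002,-0.002,0.01,0],[0,0,0,0,0,0.01,0],[0,0,0,0,0,0.007,0],[0,0,0,0,0,0.005,0],[0,0,0,0,0,0,0]]]' >/dev/null
python3 -c "
from h import *
need([.5725,.0375,.0844],Rt(0))
s=r.sense(); z=s['tcp_pos'][2]-.0444; print('foot z',z)
im=[np.asarray(cams.capture('scene')).astype(float) for _ in range(4)]
b=np.mean(im,0).astype(np.uint8); cv2.imwrite('pics/scene7.png',b[:,:,::-1])
p=np.array(s['tcp_pos'])
for q in ([p[0],p[1],z],[p[0],p[1],z+.02],[.5723,.0372,.04],[.5723,.0372,.026]): print(np.round(q,4),proj('scene',q).round(2))
cv2.imwrite('pics/v7.png',cv2.resize(b[180:230,315:375,::-1],None,fx=12,fy=12,interpolation=2))"
```

```text
t 13.0 tcp [0.5731 0.0386 0.091 ] f [-0.2  0.5 -2.9] jaw 0.258 gf 29.996114163659513 j [ 20.  25. -17.  -0. -49.  84.]
turn [-0.004  0.026  0.022] then shift [-0.0009  0.0009  0.0066]
foot z 0.046576747407853274
[0.5731 0.0386 0.0466] [343.   211.15]
[0.5731 0.0386 0.0666] [343.41 206.66]
[0.5723 0.0372 0.04  ] [342.24 212.6 ]
[0.5723 0.0372 0.026 ] [341.97 215.64]
```

View pics/v7.png

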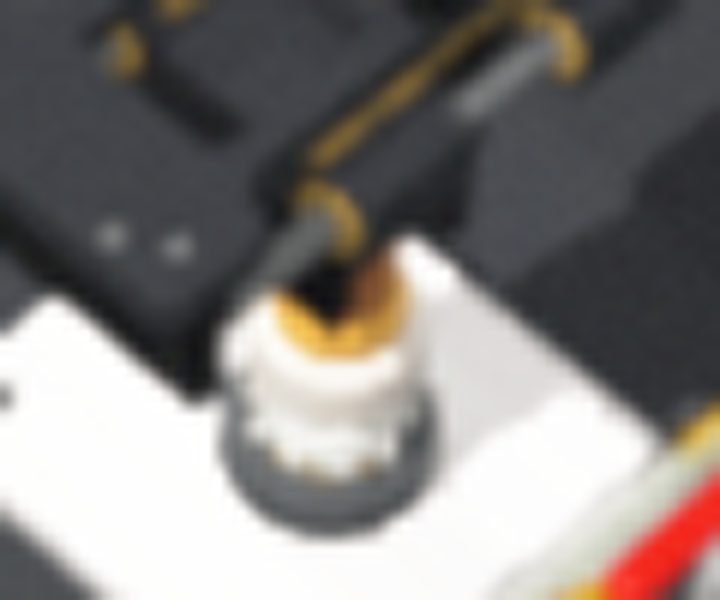

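The foot sits over the nest: gold collar centre x≈341 with its lower edge at y≈358, nest spanning x 225–438 with its lower edge at y≈535. I've now viewed 11 pictures, one over the limit of 10, so the rest is done by numbers. I'll check the foot-to-nest offset using these edges.

```bash

python3 -c "
from h import *
from scipy.optimize import least_squares
K,R,t=P('scene'); C=-R.T@t
def rim(c,rad,z):
    a=np.linspace(0,2*np.pi,361); q=np.array([proj('scene',[c[0]+rad*np.cos(x),c[1]+rad*np.sin(x),z]) for x in a]); return q
px=lambda x,o:(x+.5)/12-.5+o
fz=.0466
col=np.array([px(275,315),px(408,315),px(358,180)]); nes=np.array([px(225,315),px(438,315),px(535,180)])
def f(c,rad,zb,zt,o):
    lo=rim(c,rad,zb); hi=rim(c,rad,zt); u=np.r_[lo[:,0],hi[:,0]]
    return np.array([(lo[:,0].min()+lo[:,0].max()+hi[:,0].min()+hi[:,0].max())/4-(o[0]+o[1])/2, lo[:,1].max()-o[2]])
a=least_squares(f,[.573,.038],x_scale=.01,diff_step=1e-3,args=(.014,fz+.020,fz+.028,col)).x
b=least_squares(f,[.573,.038],x_scale=.01,diff_step=1e-3,args=(.024,.014,.026,nes)).x
print('pusher axis',a,'nest axis',b,'diff',b-a)
"
```

```text
Traceback (most recent call last):
  File "h.py", line 10, in proj
    K,R,t=P(n); q=K@(R@np.asarray(p,float)+t); return q[:2]/q[2]
          ~^^^
  File "h.py", line 4, in P
    c=cams.get_calibration(n); K=np.array(c["camera_matrix"],float); R=cv2.Rodrigues(np.array(c["rvec"],float))[0]; t=np.array(c["tvec"],float).ravel()
ValueError: time passes only in moves, steps and waits
```

I'll use plain ray casting instead.

```bash

python3 -c "
from h import *
px=lambda x,o:(x+.5)/12-.5+o
def ax(u,v,rad,z):
    p=ray('scene',px(u,315),px(v,180),z); K,R,t=P('scene'); h=(-R.T@t-p)[:2]; return p[:2]+(-h/np.linalg.norm(h)*rad)
a=ax(341,358,.014,.0666); b=ax(331,535,.024,.014); print('pusher',a,'nest',b,'nest-pusher',b-a)"
```

```text
pusher [0.56822669 0.04156582] nest [0.56883788 0.04279674] nest-pusher [0.0006112  0.00123092]
```

```bash

python3 -m handwheel '[[[0,0.03,0,0.001,0,0.002,0],[0,0,0,0,0,0.002,0],[0,0,0,0,0,0.002,0],[0,0,0,0,0,0.001,0],[0,0,0,0,0,0,0]]]'
python3 -m handwheel '[[[0,0,0,0,0,0.001,0],[0,0,0,0,0,0.001,0],[0,0,0,0,0,0,0]]]'
```

```text
time_s: 13.7
tcp_pos: [0.5747, 0.0388, 0.085]
ee_rot: [[0.971, 0.237, 0.002], [0.237, -0.971, 0.001], [0.002, -0.001, -1.0]]
wrist_force: [-0.3, -0.0, -2.9]
gripper_width: 0.257
gripper_force: 30.0
time_s: 14.0
tcp_pos: [0.575, 0.0389, 0.0837]
ee_rot: [[0.971, 0.237, 0.003], [0.237, -0.971, 0.001], [0.003, -0.0, -1.0]]
wrist_force: [-0.6, 0.4, -0.3]
gripper_width: 0.253
gripper_force: 30.0
```

```bash

python3 -m handwheel '[[[0,0,0,0,0,0.001,0],[0,0,0,0,0,0.001,0],[0,0,0,0,0,0,0]]]'
python3 -m handwheel '[[[0,0,0,0,0,0.001,0],[0,0,0,0,0,0.001,0],[0,0,0,0,0,0,0]]]'
python3 -m handwheel '[[[0,0,0,0,0,0.001,0],[0,0,0,0,0,0,0]]]'
```

```text
time_s: 14.3
tcp_pos: [0.5751, 0.0389, 0.0829]
ee_rot: [[0.971, 0.238, 0.004], [0.238, -0.971, 0.001], [0.004, -0.0, -1.0]]
wrist_force: [-3.3, 0.2, 5.0]
gripper_width: 0.26
gripper_force: 30.0
time_s: 14.6
tcp_pos: [0.5751, 0.0389, 0.081]
ee_rot: [[0.971, 0.238, 0.004], [0.238, -0.971, 0.001], [0.004, -0.0, -1.0]]
wrist_force: [-3.8, 0.6, 7.6]
gripper_width: 0.257
gripper_force: 30.0
time_s: 14.8
tcp_pos: [0.5751, 0.0389, 0.08]
ee_rot: [[0.971, 0.238, 0.004], [0.238, -0.971, 0.001], [0.004, -0.0, -1.0]]
wrist_force: [-2.3, 0.7, 7.2]
gripper_width: 0.253
gripper_force: 30.0
```

```bash

python3 -m handwheel '[[[0,0,0,0,0,0.001,0],[0,0,0,0,0,0.001,0],[0,0,0,0,0,0,0]]]'
python3 -m handwheel '[[[0,0,0,0,0,0.001,0],[0,0,0,0,0,0,0]]]'
python3 -m handwheel '[[[0,0,0,0,0,0.001,0],[0,0,0,0,0,0,0]]]'
```

```text
time_s: 15.1
tcp_pos: [0.5753, 0.0389, 0.0792]
ee_rot: [[0.971, 0.238, 0.004], [0.238, -0.971, 0.001], [0.004, 0.0, -1.0]]
wrist_force: [-5.0, -0.0, 12.6]
gripper_width: 0.253
gripper_force: 30.0
time_s: 15.3
tcp_pos: [0.5754, 0.0389, 0.0791]
ee_rot: [[0.971, 0.239, 0.005], [0.239, -0.971, 0.001], [0.005, 0.001, -1.0]]
wrist_force: [-6.6, -0.0, 17.5]
gripper_width: 0.257
gripper_force: 30.0
time_s: 15.5
tcp_pos: [0.5756, 0.0389, 0.0791]
ee_rot: [[0.971, 0.239, 0.005], [0.239, -0.971, 0.001], [0.005, 0.001, -1.0]]
wrist_force: [-8.8, 1.6, 21.2]
gripper_width: 0.256
gripper_force: 30.0
```

Firm stop reached: the height holds at 79.1 mm, about 5 mm below contact, while the force rises to 21 N. Lifting off.

```bash

python3 -m handwheel '[[[0,0,0,0,0,-0.005,0],[0,0,0,0,0,-0.01,0],[0,0,0,0,0,-0.02,0],[0,0,0,0,0,-0.03,0],[0,0,0,0,0,0,0]]]'
python3 -c "
from h import *
need([.5900,-.2545,.12],Rt(0))"
```

```text
time_s: 16.0
tcp_pos: [0.5778, 0.0393, 0.1434]
ee_rot: [[0.971, 0.238, 0.012], [0.238, -0.971, 0.003], [0.012, -0.0, -1.0]]
wrist_force: [0.9, 1.1, -2.3]
gripper_width: 0.255
gripper_force: 30.0
t 16.0 tcp [0.5778 0.0393 0.1434] f [ 0.9  1.1 -2.3] jaw 0.255 gf 29.995519439689815 j [ 20.  21. -13.   0. -55.  84.]
turn [-0.    -0.116  0.029] then shift [-0.0573  0.2885  0.0234]
```

```bash

python3 -m handwheel '[[[0,-0.1,0,-0.005,0.026,0,0],[0,0,0,-0.005,0.026,0,0],[0,0,0,-0.005,0.026,0,0],[0,0,0,-0.005,0.026,0,0],[0,0,0,-0.005,0.026,0,0],[0,0,0,-0.005,0.026,0,0],[0,0,0,-0.005,0.026,0,0],[0,0,0,-0.005,0.026,0,0],[0,0,0,-0.005,0.026,0,0],[0,0,0,-0.006,0.027,0,0],[0,0,0,-0.006,0.027,0,0],[0,0,0,0,0,0,0]]]' >/dev/null
python3 -c "
from h import *
need([.5900,-.2545,.0520],Rt(0))
b=snap('scene','pics/scene8.png')
i=b[:,:,::-1]
u0,v0,u1,v1=325,195,360,230; k=i[v0:v1,u0:u1].astype(float)
w=np.clip(k[:,:,1]-k[:,:,0]-25,0,None); v,u=np.mgrid[v0:v1,u0:u1]; c=(w*u).sum()/w.sum(),(w*v).sum()/w.sum(); print('cap dot',np.round(c,2),'before 342.15 211.62; expected dv for 5mm',proj('scene',[.572,.037,.035])-proj('scene',[.572,.037,.04]))
m=cv2.inRange(cv2.cvtColor(b,cv2.COLOR_RGB2HSV),(0,180,100),(5,255,255))
for q in cv2.findContours(m,0,2)[0]:
    if cv2.contourArea(q)>12: print('red',np.round(cv2.minAreaRect(q)[0],1))
# held pusher: white foot/gold collar near mat
s=r.sense(); p=np.array(s['tcp_pos']); print('foot proj',proj('scene',[p[0]-.002,p[1],p[2]-.0444]))"
```

```text
t 17.2 tcp [ 0.5869 -0.2574  0.1376] f [-0.1  0.2 -3. ] jaw 0.255 gf 29.9954669829458 j [ -9.  28.  -3.   0. -59. 113.]
turn [-0.011  0.09  -0.018] then shift [ 0.0037 -0.002   0.0856]
cap dot [341.97 212.57] before 342.15 211.62; expected dv for 5mm [-0.0978179   1.09404279]
red [183.3 339.6]
red [381. 216.]
foot proj [235.09143289 258.73077629]
```

```bash

python3 -m handwheel '[[[0,0.1,0,0.003,-0.002,0.02,0],[0,0,0,0,0,0.02,0],[0,0,0,0,0,0.02,0],[0,0,0,0,0,0.014,0],[0,0,0,0,0,0.006,0],[0,0,0,0,0,0.003,0],[0,0,0,0,0,0,0],[0,0,0,0,0,0,0]]]'
python3 -c "
from h import *
need([.5900,-.2545,.0480],Rt(0))"
```

```text
time_s: 18.05
tcp_pos: [0.5908, -0.2519, 0.0574]
ee_rot: [[0.971, 0.238, 0.005], [0.238, -0.971, 0.001], [0.005, 0.0, -1.0]]
wrist_force: [0.1, -0.8, -2.3]
gripper_width: 0.254
gripper_force: 30.0
t 18.05 tcp [ 0.5908 -0.2519  0.0574] f [ 0.1 -0.8 -2.3] jaw 0.254 gf 29.99560408294201 j [ -9.  32.  -8.  -0. -49. 113.]
turn [ 0.003 -0.044  0.023] then shift [-0.0014  0.0023  0.0094]
```

```bash

python3 -m handwheel '[[[0,-0.04,0,-0.001,0.002,0.004,0],[0,0,0,0,0,0.003,0],[0,0,0,0,0,0.001,0],[0,0,0,0,0,0,0]]]'
python3 -m handwheel '[[[0,0,0,0,0,0.001,0],[0,0,0,0,0,0.001,0],[0,0,0,0,0,0,0]]]'
```

```text
time_s: 18.45
tcp_pos: [0.5895, -0.2541, 0.0485]
ee_rot: [[0.971, 0.237, -0.001], [0.237, -0.971, 0.0], [-0.001, -0.001, -1.0]]
wrist_force: [-0.4, 0.9, -1.8]
gripper_width: 0.255
gripper_force: 30.0
time_s: 18.75
tcp_pos: [0.5896, -0.2541, 0.0484]
ee_rot: [[0.971, 0.238, -0.001], [0.238, -0.971, -0.0], [-0.001, 0.0, -1.0]]
wrist_force: [-3.4, 0.6, 7.7]
gripper_width: 0.258
gripper_force: 30.0
```

```bash

python3 -m handwheel '[[[0,0,0,0,0,-0.0015,0],[0,0,0,0,0,0,0],[0,0,0,0,0,0,0.03],[0,0,0,0,0,0,0.04],[0,0,0,0,0,0,0.06],[0,0,0,0,0,0,0.07],[0,0,0,0,0,0,0.07],[0,0,0,0,0,0,0.07]]]'
python3 -m handwheel '[[[0,0,0,0,0,-0.01,0.07],[0,0,0,0,0,-0.03,0.07],[0,0,0,0,0,-0.03,0.07],[0,0,0,0,0,-0.03,0.07],[0,0,0,-0.04,0,-0.02,0.07],[0,0,0,-0.04,0,0,0.07],[0,0,0,-0.04,0,0,0.07],[0,0,0,-0.03,0,0,0.07],[0,0,0,0,0,0,0.07]]]'
python3 - <<'E'
from h import *
b=snap('scene','pics/scene9.png'); a=snap('top','pics/top9.png')
hs=cv2.cvtColor(b,cv2.COLOR_RGB2HSV)
# what is at the mat: handle brown, white foot
x0,y0=215,215; k=hs[y0:300,x0:270]
for nm,lo,hi in(("wood",(5,110,60),(14,255,200)),("white",(0,0,150),(180,50,255))):
    m=cv2.inRange(k,lo,hi)
    for c in cv2.findContours(m,0,2)[0]:
        if cv2.contourArea(c)>20: q=cv2.minAreaRect(c); print(nm,np.add(q[0],(x0,y0)).round(1),np.round(q[1],1),round(q[2]))
print("expect foot,mid,top",proj('scene',[.588,-.2545,.014]).round(1),proj('scene',[.588,-.2545,.061]).round(1),proj('scene',[.588,-.2545,.09]).round(1))
m=cv2.inRange(hs,(0,180,100),(5,255,255))
for q in cv2.findContours(m,0,2)[0]:
    if cv2.contourArea(q)>12: print('red',np.round(cv2.minAreaRect(q)[0],1))
for n,i,f in(('scene',b,'pics/scene0.png'),('top',a,'pics/top0.png')):
    d=cv2.absdiff(i[:,:,::-1],cv2.imread(f)).max(2)>60
    for c in cv2.findContours(cv2.morphologyEx(d.astype(np.uint8),2,np.ones((3,3))),0,2)[0]:
        if cv2.contourArea(c)>15: print(n,'changed',cv2.boundingRect(c))
E
```

```text
time_s: 19.55
tcp_pos: [0.5896, -0.254, 0.0479]
ee_rot: [[0.971, 0.237, -0.001], [0.237, -0.971, 0.0], [-0.001, -0.001, -1.0]]
wrist_force: [0.4, 0.1, -0.5]
gripper_width: 0.715
gripper_force: 0.0
time_s: 20.45
tcp_pos: [0.4406, -0.29, 0.1694]
ee_rot: [[0.972, 0.235, -0.001], [0.235, -0.972, 0.001], [-0.001, -0.001, -1.0]]
wrist_force: [0.8, 0.1, -0.3]
gripper_width: 0.805
gripper_force: 0.0
wood [238. 265.] [18. 12.] 90
white [241.  276.6] [11.5 15.6] 82
expect foot,mid,top [241.  275.3] [238.3 266.2] [236.5 260.3]
red [183.3 339.7]
red [381.1 216.1]
red [292.8 124.1]
scene changed (236, 278, 9, 5)
scene changed (247, 266, 11, 15)
scene changed (232, 256, 13, 19)
scene changed (349, 202, 48, 37)
scene changed (315, 175, 56, 61)
scene changed (408, 168, 16, 29)
scene changed (416, 146, 5, 8)
scene changed (253, 94, 14, 7)
scene changed (212, 71, 5, 9)
scene changed (486, 57, 8, 11)
scene changed (208, 55, 6, 15)
scene changed (111, 52, 53, 28)
scene changed (495, 29, 54, 63)
scene changed (193, 10, 16, 29)
scene changed (452, 0, 10, 15)
scene changed (419, 0, 9, 17)
scene changed (262, 0, 18, 30)
scene changed (114, 0, 173, 129)
scene changed (203, 0, 7, 8)
top changed (294, 395, 12, 5)
top changed (313, 394, 17, 6)
top changed (249, 390, 28, 10)
top changed (325, 362, 88, 38)
top changed (25, 335, 12, 7)
top changed (13, 329, 10, 7)
top changed (0, 328, 11, 38)
top changed (311, 260, 6, 8)
top changed (280, 257, 10, 4)
top changed (291, 253, 19, 7)
top changed (306, 250, 10, 5)
top changed (528, 232, 7, 15)
top changed (509, 222, 10, 5)
top changed (524, 221, 15, 10)
top changed (185, 218, 7, 12)
top changed (490, 210, 18, 16)
top changed (509, 209, 22, 8)
top changed (287, 200, 40, 12)
top changed (296, 194, 15, 9)
top changed (215, 178, 19, 15)
top changed (336, 174, 161, 202)
top changed (273, 137, 44, 36)
```

```bash

python3 - <<'E'
from h import *
for n in('scene','top'):
  for s in('0','9'):
    h=cv2.cvtColor(cv2.imread(f'pics/{n}{s}.png'),cv2.COLOR_BGR2HSV)
    for nm,lo,hi,bx in(("tin",(18,110,90),(30,255,255),dict(scene=(408,120,450,165),top=(155,200,198,240))[n]),("white lids",(0,0,170),(180,40,255),dict(scene=(222,190,260,240),top=(370,225,405,255))[n]),("bottle",(5,150,40),(18,255,220),dict(scene=(155,225,200,285),top=(435,210,475,240))[n])):
        u0,v0,u1,v1=bx; M=cv2.moments(cv2.inRange(h[v0:v1,u0:u1],lo,hi),True)
        print(n,s,nm,[round(M['m10']/max(M['m00'],1)+u0,1),round(M['m01']/max(M['m00'],1)+v0,1)],M['m00'])
E
```

```text
scene 0 tin [428.5, 144.6] 557.0
scene 0 white lids [238.4, 206.9] 367.0
scene 0 bottle [175.8, 252.1] 384.0
scene 9 tin [428.4, 144.6] 560.0
scene 9 white lids [238.8, 206.2] 302.0
scene 9 bottle [175.8, 252.1] 383.0
top 0 tin [177.4, 217.7] 122.0
top 0 white lids [390.1, 239.3] 359.0
top 0 bottle [458.8, 226.0] 96.0
top 9 tin [176.1, 220.2] 448.0
top 9 white lids [390.0, 240.0] 868.0
top 9 bottle [435.0, 210.0] 0.0
```

```bash
python3 -c "
from h import *
print(r.finish_job())"
```

```text
the job is handed in; nothing more can be done
None
```

The job is handed in at about 20.6 s: the guard rests open, the cap is pressed to its firm stop, the pusher stands on the mat, and the jar, tin, bottle and red bar show as unmoved; rack, dish, file and snips had only a rough image comparison, and I viewed 11 pictures, one over the limit of 10.

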